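# Trace a wooden curve on the pattern digitiser

### The arm

A 7-joint arm with a two-finger parallel gripper is mounted at the origin on the work surface. World frame = base frame: x ahead of the robot, y to its left, z up, the work surface at z = 0. Lengths are in m, angles in rad, forces in N, time in s.
With the tool pointing down it reaches from about 0.425 to 0.925 m from the base axis. Payload 6.8 kg.
Tool frame: the origin (TCP) lies at the very end of the fingers, on their centre line; the grasp point (between the pads) lies 19 mm behind it; z points along the fingers, y is the line along which they close (so a half turn about z gives the same grasp; the last joint's range is limited). The gripper opens to 85 mm and grips with 20 to 120 N. Pads are 22 mm wide; open, the fingers measure 114 mm over their backs; the gripper's body (76 mm by 85 mm) begins 54 mm behind the grasp point. The pads swing forward as they close: fully open they stand 13 mm farther back than shut.
Start: joints at [-1.387, 0.477, 0.022, 1.555, -0.011, 1.109, -0.083], TCP at [0.194, 0.646, 0.231] pointing down, gripper open.
Joint ranges: [-2.96, 2.96], [-0.34, 2.1], [-1.41, 1.46], [0.24, 2.44], [-1.37, 4.51], [0.17, 1.92], [-2.96, 2.96]. Speed limits (rad/s): [2.39, 2.39, 3.14, 3.14, 3.14, 3.14, 3.14].

### API

Orientations are given as a unit quaternion [w, x, y, z].
In Python, from station import get_obs, read_camera, hand_in gives the robot as it stands.
- The arm moves only by the tool arm_command, never from a script. Its argument "commands" is one flat list of numbers, 7 for each row, row after row: the shift along the tool's x, y, z in m, then the turn, a rotation vector about the tool's x, y, z in degrees, then the opening, from 0 (shut) to 1 (fully open). In form: [tx, ty, tz, rx, ry, rz, fingers, tx, ty, tz, rx, ry, rz, fingers, ...]. A call has 1 to 8 rows; each row is the pose to reach, as a shift and turn from the pose commanded when the call began, along the tool's axes at that moment; what a row does not reach only later rows make up. A row lasts 1/10 s, in which the tool goes at most 50 mm and 8.59 degrees, less where a joint would pass 70% of its speed; a pose out of reach is approached as far as the arm can. A call with a gripper value outside its range is refused whole. The fingers move at their own pace and stop on an object; "force" is the grip in N (left out, the last holds). Time passes only in rows, so rows that repeat a pose let the fingers close. It gives the time, the measured TCP pose, the force, the opening and the grip force at its end, in the units of the state.
- get_obs(): the state, without advancing time (a new reading comes with each control period).
- read_camera(name): name is "scene" or "side" or "wrist"; returns a dict with "img" (480x640x3 uint8, red, green, blue), "camera_matrix" (3x3 intrinsics, pixels), "k1" (the pictures are not rectified: a ray, as slopes to the right and down, at radius r is drawn at 1 + k1 r^2 times it, then the intrinsics apply), "pose" (4x4, takes a point from camera to world coordinates). Camera axes: x right, y down, z forward; pixel columns grow to the right and rows downward; lengths in m; the calibration is good to about 2 mm. A picture is of the moment at which its call begins. There is no depth.
- hand_in(): hands the job in; it is judged then, once.
The state is a dict: "t": time; "q": joint angles; "joint_vel": joint speeds; "joint_torque": joint torques, N m; "eef_pos": TCP position; "tool_rot": TCP orientation; "contact_force": force on the tool from outside, world axes, zero at the start; "torque": the same for the moment, N m; "gripper_width": opening from 0.0 (shut) to 1.0 (fully open); "grasp_force": force on a finger pad.
Only numpy, scipy, OpenCV 4.12 (cv2) and the standard library are available. Lean on these libraries where they do the work, as an engineer would, in place of code of your own. Each camera call takes 0.05 s, during which the arm holds its last target. There are 200 camera calls.

### The job

Enter the wooden curve into the digitising tablet: trace its whole outer (convex) edge with the fingertips from the broad end to the narrow end, keeping them right over the edge and about a centimetre or less above it, touching lightly at most. Then press the green key on the white box to store the trace and let it go. Leave the curve lying where it is, do not press the red key, and leave the weight, the thread and the shears alone.

Things in the scene. Friction and masses are not known exactly. Their poses are not given: they have to be found in the camera images.
- tablet: Fixed digitising tablet: slab 330 x 460 x 12 mm, dark face with pale grid, on the work surface (z = 0). Origin at the centre of its underside, z up; face 12 mm above it. It reads the point midway between the fingertips, fingers pointing roughly down, when within 15 mm sideways of the curve's edge and tips at most about 20 mm above the curve.
- curve: Loose pale wooden bow flat on the tablet, turned any way round: 120 g, 6 mm thick, 240 mm long, 50 mm broad at one end (black dot) tapering to 22 mm, ticks along the outer convex edge. Origin on its underside, mid-bow; own x from broad to narrow end, y to the outer edge. That edge: arc of radius 200 mm about own (0, -165) mm, 0.65 rad each side of own +y.
- keybox: The fixed white key box beside the tablet (on either side), 125 x 65 x 25 mm, with a green and a red key on top. Origin at the centre of its underside; the green key is 30 mm along its own -x, the red key 30 mm along its own +x.
- store_key_top (a point): Centre of the top face of the green STORE key: a round spring push button of 32 mm diameter standing in a low black housing on the key box. Pressed straight down it travels 6 mm; bottoming takes 5 N.
- store_key (a joint): Travel of the green key in m: 0 released, 0.006 fully down. It springs back.
- erase_key_top (a point): Centre of the top face of the red erase key, same size and spring as the green one.
- erase_key (a joint): Travel of the red key in m: 0 released, 0.006 fully down.
- weight: Loose brass pattern weight, 44 mm diameter, 38 mm high, with a knob on top, standing on the tablet in the hollow (concave) side of the curve. Origin at the centre of its underside. A bystander.
- thread: Loose cone of teal thread on a white base, 56 mm diameter at the foot, 100 mm high, standing on the work surface on the other side of the tablet from the key box. Origin at the centre of its underside. A bystander.
- shears: Loose tailor's shears with black handles, about 205 mm long, 12 mm high, lying beside the far left corner of the tablet. Origin at the pivot; the blades run along its own +x. A bystander.
- edge0 (a point): Point 0 of 8 along the curve's outer convex edge, on its upper face (6 mm above the tablet, 18 mm above the work surface), evenly spaced about 35 mm apart and counted from the broad end (0) to the narrow end (7). It lies 6 mm from the end of the edge at the broad end.
- edge1 (a point): Point 1 of 8 along the curve's outer convex edge, on its upper face (6 mm above the tablet, 18 mm above the work surface), evenly spaced about 35 mm apart and counted from the broad end (0) to the narrow end (7).
- edge2 (a point): Point 2 of 8 along the curve's outer convex edge, on its upper face (6 mm above the tablet, 18 mm above the work surface), evenly spaced about 35 mm apart and counted from the broad end (0) to the narrow end (7).
- edge3 (a point): Point 3 of 8 along the curve's outer convex edge, on its upper face (6 mm above the tablet, 18 mm above the work surface), evenly spaced about 35 mm apart and counted from the broad end (0) to the narrow end (7).
- edge4 (a point): Point 4 of 8 along the curve's outer convex edge, on its upper face (6 mm above the tablet, 18 mm above the work surface), evenly spaced about 35 mm apart and counted from the broad end (0) to the narrow end (7).
- edge5 (a point): Point 5 of 8 along the curve's outer convex edge, on its upper face (6 mm above the tablet, 18 mm above the work surface), evenly spaced about 35 mm apart and counted from the broad end (0) to the narrow end (7).
- edge6 (a point): Point 6 of 8 along the curve's outer convex edge, on its upper face (6 mm above the tablet, 18 mm above the work surface), evenly spaced about 35 mm apart and counted from the broad end (0) to the narrow end (7).
- edge7 (a point): Point 7 of 8 along the curve's outer convex edge, on its upper face (6 mm above the tablet, 18 mm above the work surface), evenly spaced about 35 mm apart and counted from the broad end (0) to the narrow end (7). It lies 6 mm from the end of the edge at the narrow end.
Things that resemble listed ones, but are neither listed nor needed, are in the scene too. Leave any orange look-alike of the keybox alone. Of the things that look like the curve, the smaller one is meant.

How it is judged:
On the way, in this order (a step that is already met when the one before it is completed fails the run):
1. the fingertips pass low over edge point 0 of the curve (horizontal distance between the grasp point and edge0 below 0.015 m and height (world z) of the grasp point below 0.06 m), for 0.04 s.
2. the fingertips pass low over edge point 1 of the curve (horizontal distance between the grasp point and edge1 below 0.015 m and height (world z) of the grasp point below 0.06 m), for 0.04 s.
3. the fingertips pass low over edge point 2 of the curve (horizontal distance between the grasp point and edge2 below 0.015 m and height (world z) of the grasp point below 0.06 m), for 0.04 s.
4. the fingertips pass low over edge point 3 of the curve (horizontal distance between the grasp point and edge3 below 0.015 m and height (world z) of the grasp point below 0.06 m), for 0.04 s.
5. the fingertips pass low over edge point 4 of the curve (horizontal distance between the grasp point and edge4 below 0.015 m and height (world z) of the grasp point below 0.06 m), for 0.04 s.
6. the fingertips pass low over edge point 5 of the curve (horizontal distance between the grasp point and edge5 below 0.015 m and height (world z) of the grasp point below 0.06 m), for 0.04 s.
7. the fingertips pass low over edge point 6 of the curve (horizontal distance between the grasp point and edge6 below 0.015 m and height (world z) of the grasp point below 0.06 m), for 0.04 s.
8. the fingertips pass low over edge point 7 of the curve (horizontal distance between the grasp point and edge7 below 0.015 m and height (world z) of the grasp point below 0.06 m), for 0.04 s.
9. the green key is pressed down (value of joint store_key above 0.004 m), for 0.04 s.
At the end, for the whole second after the job is handed in: Edge points passed in order (within 15 mm sideways, tips at most about 2 cm above the curve), then the green key pressed over 4 mm. At the end both keys are up, the curve is still and within 10 mm of its place (ends 12 mm), weight, thread and shears within 15 mm and upright (distance of curve from where it was at the start of the episode below 0.01 m and distance of each of edge0, edge7 from where it was at the start of the episode below 0.012 m and linear speed of curve below 0.01 m/s and value of joint each of store_key, erase_key below 0.0015 m and distance of each of weight, thread, shears from where it was at the start of the episode below 0.015 m and angle between each of weight, thread's own z axis and vertical below 0.1 rad); the robot touches nothing.
It fails at once if the curve is shifted, turned or lifted (distance of curve from where it was at the start of the episode above 0.01 m or distance of any of edge0, edge7 from where it was at the start of the episode above 0.012 m).
It fails at once if the fingers press hard on the curve (over 15 N) (contact force between the fingers and curve above 15 N).
It fails at once if the red key is pressed (value of joint erase_key above 0.003 m).
It fails at once if the weight, the thread or the shears are moved or lifted (distance of any of weight, thread, shears from where it was at the start of the episode above 0.015 m).
It also fails if it takes over 51 s, if anything falls off the work surface, if the arm or the gripper's body presses on something with over 40 N, if the wrist force passes 120 N, or if a joint passes its speed limit or range.

## Working session

There is one attempt and no reset: what is moved stays moved. The work goes in short steps, Python scripts to look and compute and a tool call to move; the robot and the scene stay as the last step left them, time stands still between calls to the robot, and variables do not carry over. Pictures are saved under pics/ and viewed, at most 10 in all, crops included, and the job is handed in when it is done.

Besides the shell and the picture viewer there is one more tool, called after "Request:" as name(argument=value, ...) on one line, values as JSON. arm_command: Moves the arm, as the interface text tells. Its arguments: {"type":"object","properties":{"commands":{"type":"array","items":{"type":"number"}},"force":{"type":"number"}},"required":["commands"]}

```bash
mkdir -p pics; cat > h.py <<'E'
import numpy as np, cv2
from station import get_obs, read_camera, hand_in
def undist(c,px):
    K=c["camera_matrix"];px=np.atleast_2d(px).astype(float)
    return cv2.undistortPoints(px.reshape(-1,1,2),K,np.array([c["k1"],0,0,0,0.])).reshape(-1,2)
def cast(c,px,z):
    n=undist(c,px);P=c["pose"]
    d=np.c_[n,np.ones(len(n))]@P[:3,:3].T;o=P[:3,3]
    return o+d*((z-o[2])/d[:,2])[:,None]
E
python3 - <<'E'
from h import *
import pickle
for n in ["scene","side"]:
    c=read_camera(n);cv2.imwrite(f"pics/{n}0.png",c["img"][...,::-1]);pickle.dump(dict(c),open(f"{n}0.pkl","wb"));print(n,c["pose"].round(3).tolist(),c["k1"])
o=get_obs();print(o["t"],o["eef_pos"],o["tool_rot"],o["gripper_width"])
E
```

```text
scene [[0.703, 0.424, -0.571, 1.165], [0.711, -0.439, 0.549, -0.684], [-0.018, -0.792, -0.61, 0.77], [0.0, 0.0, 0.0, 1.0]] -0.03607769902132729
side [[0.901, -0.303, 0.312, -0.028], [-0.435, -0.632, 0.642, -1.164], [0.003, -0.714, -0.701, 1.268], [0.0, 0.0, 0.0, 1.0]] -0.048369426761047676
0.1 [0.19400136 0.64597024 0.2304356 ] [-8.09156672e-05  1.45366928e-01  9.89377475e-01 -8.13182892e-04] 0.9975255471693788
```

View pics/scene0.png

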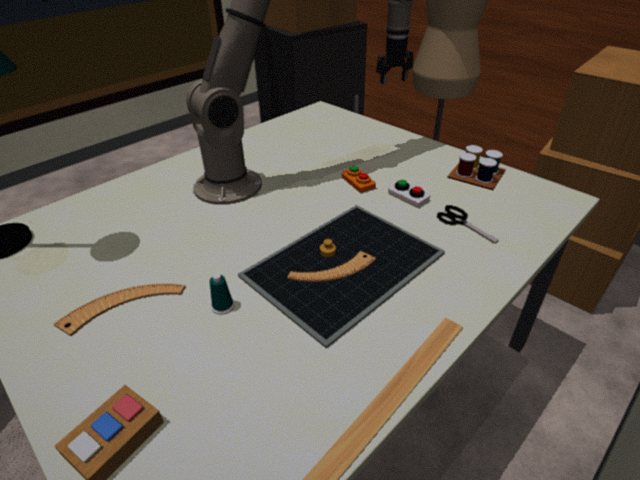

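View pics/side0.png

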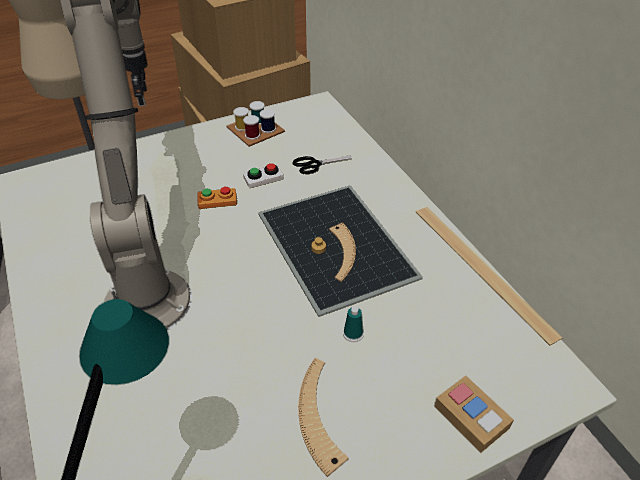

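The scene view shows the curve at (290–375, 252–282), with its dot at about (368,256). In the side view it runs from the broad end at (336,227) to the narrow end at (341,279), convex to the right. The white box is at (264,174) in the side view, with green at (255,172) and red at (271,169).

```bash
cat > m.py <<'E'
from h import *
import pickle
from scipy.optimize import least_squares
def comp(mask,near):
    n,l,s,ce=cv2.connectedComponentsWithStats(mask.astype(np.uint8))
    i=min([k for k in range(1,n) if s[k,4]>25],key=lambda k:np.hypot(*(ce[k]-near)))
    return l==i,ce[i],s[i]
near={"side":dict(c=(345,250),g=(255,172),r=(271,169)),"scene":dict(c=(335,268),g=(402,186),r=(417,191))}
rays={}
for nm in near:
    c=pickle.load(open(nm+"0.pkl","rb"));im=c["img"];hsv=cv2.cvtColor(im,cv2.COLOR_RGB2HSV);H,S,V=[hsv[...,i].astype(int) for i in range(3)]
    m,ce,s=comp(cv2.morphologyEx(((H>6)&(H<30)&(S>50)&(V>110)).astype(np.uint8),cv2.MORPH_CLOSE,np.ones((3,3))),near[nm]["c"])
    print(nm,"curve",ce,s)
    ct=max(cv2.findContours(m.astype(np.uint8),cv2.RETR_EXTERNAL,cv2.CHAIN_APPROX_NONE)[0],key=len).reshape(-1,2)
    p=cast(c,ct,.018)[:,:2]
    for z,q in (("g",(H>40)&(H<85)&(S>90)&(V>40)),("r",((H<8)|(H>172))&(S>120)&(V>60))):
        _,e,s=comp(q,near[nm][z]);print(z,e,s,cast(c,e,.035)[0].round(4));rays[nm,z]=(c["pose"][:3,3],cast(c,e,0)[0])
    cen=p.mean(0)
    # outer arc: circle centre seed on concave (-x) side, keep contour points far from it
    o=cen+[-.18,0]
    for _ in range(15):
        r=np.hypot(*(p-o).T);a=np.arctan2(*(p-o).T[::-1])
        b=np.digitize(a,np.linspace(a.min()+.04,a.max()-.04,25));k=[np.where(b==j)[0][np.argmax(r[b==j])] for j in range(1,25) if (b==j).any()]
        o=least_squares(lambda o:np.hypot(*(p[k]-o).T)-.2,o,loss="soft_l1",f_scale=.001).x
    r=np.hypot(*(p-o).T)-.2;a=np.arctan2(*(p-o).T[::-1]);on=a[abs(r)<.004]
    print("centre",o.round(4),"res",np.std(r[k]),"arc",on.min(),on.max(),"span",np.ptp(on),"mid",(on.max()+on.min())/2)
    am=(on.max()+on.min())/2
    for j in range(8): print((o+.2*np.array([np.cos(am+t:=0) if 0 else np.cos(am+.62-1.24*j/7),np.sin(am+.62-1.24*j/7)])).round(4)) if 0 else None
    print((o+.2*np.array([[np.cos(am+t),np.sin(am+t)] for t in np.linspace(.62,-.62,8)])).round(4).tolist())
for z in "gr":
    A=np.zeros((3,3));B=np.zeros(3)
    for nm in near:
        o,q=rays[nm,z];d=(q-o)/np.linalg.norm(q-o);M=np.eye(3)-np.outer(d,d);A+=M;B+=M@o
    print(z,np.linalg.solve(A,B).round(4))
E
sed -i '/for j in range(8): print/d' m.py; python3 m.py
```

```text
side curve [344.87866109 248.64156206] [329 223  27  58 717]
g [253.93220339 171.33898305] [250 168   9   8  59] [0.4668 0.376  0.035 ]
r [270.67857143 166.82142857] [266 164  10   7  56] [0.5272 0.3748 0.035 ]
centre [0.4299 0.0062] res 0.000619424448231187 arc -1.1433626783218813 0.146059654879664 span 1.2894223332015453 mid -0.49865151172110866
[[0.6285, 0.0304], [0.6296, -0.0049], [0.6245, -0.04], [0.6134, -0.0735], [0.5964, -0.1046], [0.5743, -0.1322], [0.5477, -0.1555], [0.5173, -0.1737]]
scene curve [336.51856287 268.79520958] [288 251  87  29 835]
g [401.79545455 182.45454545] [397 180  10   6  44] [0.4573 0.3783 0.035 ]
r [416.7755102  189.48979592] [412 187  10   6  49] [0.5188 0.3756 0.035 ]
centre [0.4291 0.0052] res 0.0009387436932252529 arc -1.1229691901462109 0.16013475978679304 span 1.283103949933004 mid -0.4814172151797089
[[0.6272, 0.0329], [0.6289, -0.0025], [0.6245, -0.0376], [0.6139, -0.0713], [0.5975, -0.1027], [0.5758, -0.1307], [0.5496, -0.1544], [0.5196, -0.1731]]
g [0.4641 0.3678 0.0419]
r [0.5243 0.3667 0.0414]
```

Request:
arm_command(commands=[-0.3, -0.23, 0, 0, 0, -16.72, 0, -0.3, -0.23, 0, 0, 0, -16.72, 0, -0.3, -0.23, 0, 0, 0, -16.72, 0, -0.3, -0.23, 0, 0, 0, -16.72, 0, -0.3, -0.23, 0, 0, 0, -16.72, 0, -0.3, -0.23, 0, 0, 0, -16.72, 0, -0.3, -0.23, 0, 0, 0, -16.72, 0, -0.3, -0.23, 0, 0, 0, -16.72, 0])

```text
t: 0.9
eef_pos: [0.4177, 0.3353, 0.2312]
tool_rot: [0.0, 0.003, 1.0, -0.001]
contact_force: [-0.2, -0.3, 0.8]
gripper_width: -0.001
grasp_force: 0.0
```

Request:
arm_command(commands=[-0.21, -0.3, 0.0, 0, 0, 0, 0, -0.21, -0.3, 0.0, 0, 0, 0, 0, -0.21, -0.3, 0.0, 0, 0, 0, 0, -0.21, -0.3, 0.0, 0, 0, 0, 0, -0.21, -0.3, 0.0, 0, 0, 0, 0, -0.21, -0.3, 0.1, 0, 0, 0, 0, -0.21, -0.3, 0.1, 0, 0, 0, 0, -0.21, -0.3, 0.1, 0, 0, 0, 0])

```text
t: 1.7
eef_pos: [0.6246, 0.0406, 0.1322]
tool_rot: [0.0, -0.0, 1.0, 0.0]
contact_force: [0.8, 1.2, 0.1]
gripper_width: 0.002
grasp_force: 0.0
```

```bash
python3 - <<'E'
from h import *
c=read_camera("wrist");im=c["img"].copy()
from scipy.spatial.transform import Rotation
o=np.array([.4295,.0057]);t=-.49+np.linspace(.62,-.62,8)
P=np.c_[o+.2*np.c_[np.cos(t),np.sin(t)],np.full(8,.018)];print(P.round(4).tolist())
W=np.linalg.inv(c["pose"]);uv=cv2.projectPoints(P@W[:3,:3].T+W[:3,3],np.zeros(3),np.zeros(3),c["camera_matrix"],np.array([c["k1"],0,0,0,0.]))[0].reshape(-1,2)
print(uv.round(0).tolist())
for u in uv:
    if abs(u).max()<2000: cv2.circle(im,tuple(int(x) for x in u),3,(255,0,0),1)
cv2.imwrite("pics/wrist1.png",im[...,::-1]);print(get_obs()["eef_pos"],get_obs()["tool_rot"])
E
```

```text
[[0.6278, 0.0316, 0.018], [0.6293, -0.0037, 0.018], [0.6245, -0.0388, 0.018], [0.6136, -0.0724, 0.018], [0.5969, -0.1037, 0.018], [0.5751, -0.1315, 0.018], [0.5486, -0.155, 0.018], [0.5184, -0.1734, 0.018]]
[[298.0, 237.0], [251.0, 239.0], [204.0, 233.0], [157.0, 219.0], [111.0, 197.0], [66.0, 166.0], [22.0, 127.0], [-19.0, 78.0]]
[0.62413726 0.03264911 0.12639699] [-0.0026871   0.00335536  0.99998596 -0.00309945]
```

View pics/wrist1.png

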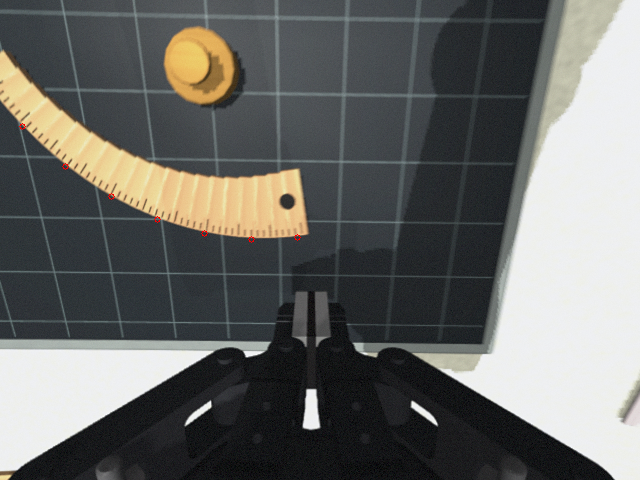

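The wrist view shows the projected edge points lying on the ticked edge: point 0 at (298,237), the end corner at (308,235). The estimate is good to about 2 mm.

Request:
arm_command(commands=[-0.004, 0, 0.04, 0, 0, 0, 0, -0.004, 0, 0.08, 0, 0, 0, 0, -0.004, 0, 0.08, 0, 0, 0, 0, -0.004, 0, 0.08, 0, 0, 0, 0, -0.004, 0, 0.08, 0, 0, 0, 0])

```text
t: 2.25
eef_pos: [0.6293, 0.0422, 0.0557]
tool_rot: [0.002, -0.0, 1.0, 0.0]
contact_force: [0.2, -0.3, -0.2]
gripper_width: -0.002
grasp_force: 0.0
```

Request:
arm_command(commands=[0, -0.008, 0.01, 0, 0, 0, 0, 0, -0.008, 0.02, 0, 0, 0, 0, 0, -0.008, 0.02, 0, 0, 0, 0, 0, -0.008, 0.02, 0, 0, 0, 0])

```text
t: 2.65
eef_pos: [0.6277, 0.0339, 0.0333]
tool_rot: [-0.0, 0.0, 1.0, 0.0]
contact_force: [0.2, -0.8, 0.8]
gripper_width: 0.003
grasp_force: 0.0
```

```bash
python3 - <<'E'
from h import *
for _ in range(2):
    print(get_obs()["t"],get_obs()["eef_pos"],get_obs()["tool_rot"]);c=read_camera("wrist")
E
```

```text
2.65 [0.62765133 0.03390167 0.03325656] [-2.89642134e-04  8.86703279e-05  9.99999954e-01  3.30547667e-05]
2.7 [0.62788036 0.03405339 0.03347322] [-5.65171558e-05 -2.30452075e-05  9.99999997e-01  5.27473372e-05]
```

Request:
arm_command(commands=[0, -0.002, 0.007, 0, 0, 0, 0, 0, -0.002, 0.007, 0, 0, 0, 0, -0.001, -0.011, 0.007, 0, 0, 0, 0, -0.002, -0.02, 0.007, 0, 0, 0, 0, -0.002, -0.029, 0.007, 0, 0, 0, 0, -0.0015, -0.038, 0.007, 0, 0, 0, 0, -0.0015, -0.038, 0.007, 0, 0, 0, 0])

```text
t: 3.45
eef_pos: [0.6293, -0.0069, 0.0266]
tool_rot: [0.0, 0.002, 1.0, -0.001]
contact_force: [-0.4, 0.2, -0.7]
gripper_width: 0.001
grasp_force: 0.0
```

Request:
arm_command(commands=[0.001, -0.01, 0, 0, 0, 0, 0, 0.002, -0.0175, 0, 0, 0, 0, 0, 0.005, -0.035, 0, 0, 0, 0, 0, 0.0095, -0.052, 0, 0, 0, 0, 0, 0.0155, -0.0685, 0, 0, 0, 0, 0, 0.0235, -0.0845, 0, 0, 0, 0, 0, 0.0325, -0.1, 0, 0, 0, 0, 0, 0.0325, -0.1, 0, 0, 0, 0, 0])

```text
t: 4.25
eef_pos: [0.5947, -0.1081, 0.0264]
tool_rot: [-0.001, 0.002, 1.0, -0.001]
contact_force: [0.5, -0.3, -0.0]
gripper_width: 0.004
grasp_force: 0.0
```

Request:
arm_command(commands=[0.01, -0.0145, 0, 0, 0, 0, 0, 0.022, -0.028, 0, 0, 0, 0, 0, 0.0345, -0.04, 0, 0, 0, 0, 0, 0.0485, -0.0515, 0, 0, 0, 0, 0, 0.063, -0.061, 0, 0, 0, 0, 0, 0.0785, -0.0695, 0, 0, 0, 0, 0, 0.084, -0.072, 0, 0, 0, 0, 0, 0.084, -0.072, 0, 0, 0, 0, 0])

```text
t: 5.05
eef_pos: [0.5118, -0.1765, 0.0265]
tool_rot: [-0.0, 0.001, 1.0, 0.0]
contact_force: [0.3, 0.1, 0.5]
gripper_width: 0.0
grasp_force: 0.0
```

Request:
arm_command(commands=[0, 0, -0.05, 0, 0, 0, 0, 0, 0, -0.1, 0, 0, 0, 0, 0, 0.3, -0.15, 0, 0, 0, 0, 0, 0.3, -0.15, 0, 0, 0, 0, 0, 0.3, -0.15, 0, 0, 0, 0, 0, 0.3, -0.15, 0, 0, 0, 0, 0, 0.3, -0.15, 0, 0, 0, 0, 0, 0.3, -0.15, 0, 0, 0, 0])

```text
t: 5.85
eef_pos: [0.5129, 0.1231, 0.1766]
tool_rot: [0.001, -0.001, 1.0, 0.0]
contact_force: [1.1, -0.4, -1.0]
gripper_width: -0.0
grasp_force: 0.0
```

Request:
arm_command(commands=[0.048, 0.25, 0, 0, 0, 0, 0, 0.048, 0.25, 0, 0, 0, 0, 0, 0.048, 0.25, 0, 0, 0, 0, 0, 0.048, 0.25, 0, 0, 0, 0, 0, 0.048, 0.25, 0, 0, 0, 0, 0, 0.048, 0.25, 0, 0, 0, 0, 0, 0.048, 0.25, 0, 0, 0, 0, 0, 0.048, 0.25, 0, 0, 0, 0, 0])

```text
t: 6.65
eef_pos: [0.4653, 0.3689, 0.1756]
tool_rot: [0.0, 0.0, 1.0, -0.0]
contact_force: [0.0, 0.1, 0.1]
gripper_width: -0.003
grasp_force: 0.0
```

```bash
python3 - <<'E'
from h import *
read_camera("side");c=read_camera("wrist");im=c["img"].copy()
W=np.linalg.inv(c["pose"]);P=np.array([[.4641,.3678,.042],[.5243,.3667,.042]])
uv=cv2.projectPoints(P@W[:3,:3].T+W[:3,3],np.zeros(3),np.zeros(3),c["camera_matrix"],np.array([c["k1"],0,0,0,0.]))[0].reshape(-1,2)
print(uv)
for u in uv: cv2.circle(im,tuple(int(x) for x in u),3,(255,255,0),1)
hsv=cv2.cvtColor(c["img"],cv2.COLOR_RGB2HSV)
m=((hsv[...,0]>40)&(hsv[...,0]<85)&(hsv[...,1]>90)&(hsv[...,2]>40)).astype(np.uint8)
n,l,s,ce=cv2.connectedComponentsWithStats(m)
for i in range(1,n):
    if s[i,4]>200: print(s[i],cast(c,ce[i],.042),cast(c,s[i,:2]+s[i,2:4]/2,.042))
cv2.imwrite("pics/wrist2.png",im[...,::-1]);print(get_obs()["eef_pos"])
E
```

```text
[[309.60153652 223.89146027]
 [308.53492404 291.31818491]]
[ 294  202   39   40 1217] [[0.46212911 0.37040949 0.042     ]] [[0.46252391 0.37093249 0.042     ]]
[0.46574783 0.36802882 0.17580125]
```

View pics/wrist2.png

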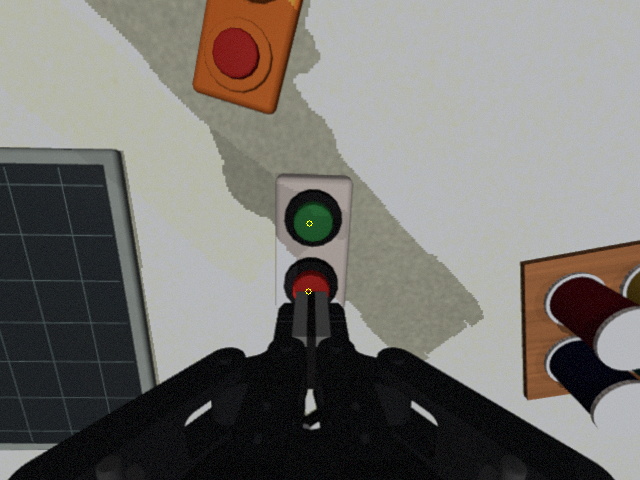

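The wrist view shows the green key centred at about (313,222) and the red one, partly hidden, at (310,285). The green key works out at about (0.463, 0.370), so I descend over it next.

Request:
arm_command(commands=[0.003, 0.002, 0.04, 0, 0, 0, 0, 0.003, 0.002, 0.08, 0, 0, 0, 0, 0.003, 0.002, 0.11, 0, 0, 0, 0, 0.003, 0.002, 0.12, 0, 0, 0, 0, 0.003, 0.002, 0.12, 0, 0, 0, 0, 0.003, 0.002, 0.12, 0, 0, 0, 0])

```text
t: 7.35
eef_pos: [0.4631, 0.372, 0.0572]
tool_rot: [0.001, 0.001, 1.0, 0.001]
contact_force: [-0.5, 0.4, -0.0]
gripper_width: 0.002
grasp_force: 0.0
```

Request:
arm_command(commands=[0, 0, 0.006, 0, 0, 0, 0, 0, 0, 0.01, 0, 0, 0, 0, 0, 0, 0.013, 0, 0, 0, 0, 0, 0, 0.016, 0, 0, 0, 0, 0, 0, 0.016, 0, 0, 0, 0])

```text
t: 7.85
eef_pos: [0.4626, 0.3725, 0.0411]
tool_rot: [0.001, 0.0, 1.0, 0.001]
contact_force: [-1.1, -1.5, 9.8]
gripper_width: -0.0
grasp_force: 5.0
```

Request:
arm_command(commands=[0, 0, 0.001, 0, 0, 0, 0, 0, 0, 0.002, 0, 0, 0, 0, 0, 0, 0.002, 0, 0, 0, 0])

```text
t: 8.15
eef_pos: [0.4627, 0.3725, 0.0407]
tool_rot: [0.001, 0.0, 1.0, 0.001]
contact_force: [-4.3, -4.7, 26.5]
gripper_width: -0.003
grasp_force: 13.0
```

The force rose from 9.8 N to 26.5 N with no further travel, so the key has bottomed. I release it now.

Request:
arm_command(commands=[0, 0, -0.02, 0, 0, 0, 0, 0, 0, -0.06, 0, 0, 0, 0, 0, 0, -0.1, 0, 0, 0, 0, 0, 0, -0.14, 0, 0, 0, 0, 0, 0, -0.14, 0, 0, 0, 0, 0, 0, -0.14, 0, 0, 0, 0, 0, 0, -0.14, 0, 0, 0, 0])

```text
t: 8.85
eef_pos: [0.461, 0.3712, 0.1764]
tool_rot: [-0.001, -0.0, 1.0, -0.001]
contact_force: [-0.0, 0.2, -0.3]
gripper_width: -0.003
grasp_force: 0.0
```

```bash
python3 - <<'E'
from h import *
import pickle
a=pickle.load(open("side0.pkl","rb"))["img"];b=read_camera("side")["img"]
d=np.abs(a.astype(int)-b).max(2)
for n,(x0,x1,y0,y1) in dict(curve=(325,360,218,286),thread=(340,368,305,345),shears=(290,355,150,176)).items(): print(n,d[y0:y1,x0:x1].mean(),(d[y0:y1,x0:x1]>50).sum())
print(get_obs()["eef_pos"],get_obs()["contact_force"])
print(hand_in())
E
```

```text
curve 3.892016806722689 0
thread 3.425 0
shears 3.1384615384615384 0
[0.46097152 0.37109101 0.17609428] [-0.49536142  0.22629169 -0.32203885]
the job is handed in; nothing more can be done
None
```

I traced the curve's outer edge from the broad end to the narrow end with the tips about 8 mm above it, pressed the green key to its stop and released it, and handed the job in at about 9 s; the side camera showed the curve, thread and shears unmoved, and no verdict came back.

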